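# Fetch the full type tin from the tip-out bin

## Task

One of the three closed tins at the back of the tip-out bin is full of brass type, the other two are empty. Tip the bin fully forward, find the full tin by its weight and stand it upright on the empty floor of the steel galley (the shallow tray), with the two empty tins left standing in the bin's back row and the bin pushed fully shut again. Do not drop a tin or slam the bin, and leave the tape roll, foil roll and screwdriver where they are.

Things in the scene. Friction and masses are not known exactly. Their poses are not given: they have to be found in the camera images.
- bin_unit: steel unit on the bench, 160 x 312 x 223 mm, fixed. Origin on the bench, mid-width; x from the open front (robot's side) to the rear, y along the width, z up. A hood shelf roofs the back of the bin: underside at z = 215 mm, from x = 20 to 105 mm. The side cheeks (|y| 145 to 155 mm) are 90 mm high ahead of x = 20 mm, 215 mm behind it.
- bin_pivot (a point): middle of the pivot axis on which the bin tips: x = -20, y = 0, z = 65 mm of bin_unit, axis along the unit's y; it does not move. It is the origin of the bin's own frame used below (x to the rear, z up when shut; it tips with the bin).
- tip_bin (a joint): tip angle of the grey sheet-steel bin (700 g): 0 = shut, at its stop; grows as the top tips forward to the robot, to the stop at 0.60 rad. Stiff friction pivot: the bin stays where it is left; moving it takes 3 to 8 N at the rim. Side walls inside at y = +-135 mm, tops sloping from z = 70 mm at the front to 20 mm at the back (bin's frame).
- bin_rim (a point): middle of the top of the bin's rolled front rim (280 mm long, 12 mm thick, 14 mm tall), at x = -38, z = 105 mm of the bin's frame, moving with it. Below the rim is the front panel, x = -41 to -35 mm. Shut, a gap of 72 mm between rim and hood lets a finger hook the panel from inside.
- bin_back (a point): centre of the floor of the bin's back row, x = 46, z = -20 mm of the bin's frame, axes as the bin's (x to the rear, y along the row, z out of the floor). A cross divider 25 mm high stands 26 to 30 mm ahead of it, a back wall 40 mm high 26 mm behind. Tipped, the tins lean with it, on the floor (sliding up to the divider at most); a tool straight above them meets the hood, one leaning 25 to 35 degrees (wrist towards the robot) clears it.
- tin_1: square closed opaque steel tin, 44 x 44 mm, 56 mm tall; origin at the centre of its underside, z up. Starts standing in the bin's back row, square to it within 3 degrees, at y = -84 +-4 mm of bin_back. The three look alike: an empty one (a scrap of packing inside) weighs about 67 g, the one full of type 310 to 415 g; which is full changes every time and can only be felt.
- tin_2: square closed opaque steel tin, 44 x 44 mm, 56 mm tall; origin at the centre of its underside, z up. Starts standing in the bin's back row, square to it within 3 degrees, at y = 0 +-4 mm of bin_back. The three look alike: an empty one (a scrap of packing inside) weighs about 67 g, the one full of type 310 to 415 g; which is full changes every time and can only be felt.
- tin_3: square closed opaque steel tin, 44 x 44 mm, 56 mm tall; origin at the centre of its underside, z up. Starts standing in the bin's back row, square to it within 3 degrees, at y = 84 +-4 mm of bin_back. The three look alike: an empty one (a scrap of packing inside) weighs about 67 g, the one full of type 310 to 415 g; which is full changes every time and can only be felt.
- galley: flat steel galley (printer's tray), 130 x 180 mm, floor 3 mm thick, with 12 mm high edges on three sides (both long sides and the +y end), fixed to the bench; a block of locked-up type 26 mm high fills its +y end from y = +34 mm. Origin at the centre of its underside, y along its length.
- galley_free (a point): centre of the galley's empty floor (122 mm by 124 mm free), on the floor's top face, at x = 0, y = -28 mm, z = 3 mm of the galley.
- tape_roll: bystander: roll of paper tape lying flat, 60 mm across, 24 mm high; origin at the centre of its underside.
- foil_roll: bystander: roll of foil standing on end, 40 mm across, 60 mm high; origin at the centre of its underside.
- screwdriver: bystander: screwdriver lying on the bench in front of the bin unit, handle to its -x; origin under its middle.
Mind the look-alikes: they are no part of the job. What is shaped like the tin_1 but blue or red is not meant. There is more than one size of the galley; the one meant has the size given above.

How it is judged:
On the way:
1. the bin is tipped forward, past 0.48 rad (value of joint tip_bin above 0.48 rad), for 0.2 s.
At the end, for the whole second after the job is handed in: Bin shut (under 0.06 rad); the full tin at rest on the galley's empty floor, upright within 0.1 rad, base flat on it (bearing over 1.6 N, more than an empty tin weighs); the other two at rest on the floor of the bin's back row, upright within 0.17 rad (value of joint tip_bin below 0.06 rad and (((x of tin_1 in the frame of galley_free between -0.043 and 0.043 m and y of tin_1 in the frame of galley_free between -0.044 and 0.044 m and z of tin_1 in the frame of galley_free between -0.006 and 0.006 m and angle between tin_1's own z axis and vertical below 0.1 rad and linear speed of tin_1 below 0.03 m/s and contact force between galley and tin_1 above 1.6 N) and (x of tin_2 in the frame of bin_back between -0.015 and 0.015 m and y of tin_2 in the frame of bin_back between -0.115 and 0.115 m and z of tin_2 in the frame of bin_back between -0.006 and 0.01 m and angle between tin_2's own z axis and vertical below 0.17 rad and linear speed of tin_2 below 0.03 m/s) and (x of tin_3 in the frame of bin_back between -0.015 and 0.015 m and y of tin_3 in the frame of bin_back between -0.115 and 0.115 m and z of tin_3 in the frame of bin_back between -0.006 and 0.01 m and angle between tin_3's own z axis and vertical below 0.17 rad and linear speed of tin_3 below 0.03 m/s)) or ((x of tin_2 in the frame of galley_free between -0.043 and 0.043 m and y of tin_2 in the frame of galley_free between -0.044 and 0.044 m and z of tin_2 in the frame of galley_free between -0.006 and 0.006 m and angle between tin_2's own z axis and vertical below 0.1 rad and linear speed of tin_2 below 0.03 m/s and contact force between galley and tin_2 above 1.6 N) and (x of tin_1 in the frame of bin_back between -0.015 and 0.015 m and y of tin_1 in the frame of bin_back between -0.115 and 0.115 m and z of tin_1 in the frame of bin_back between -0.006 and 0.01 m and angle between tin_1's own z axis and vertical below 0.17 rad and linear speed of tin_1 below 0.03 m/s) and (x of tin_3 in the frame of bin_back between -0.015 and 0.015 m and y of tin_3 in the frame of bin_back between -0.115 and 0.115 m and z of tin_3 in the frame of bin_back between -0.006 and 0.01 m and angle between tin_3's own z axis and vertical below 0.17 rad and linear speed of tin_3 below 0.03 m/s)) or ((x of tin_3 in the frame of galley_free between -0.043 and 0.043 m and y of tin_3 in the frame of galley_free between -0.044 and 0.044 m and z of tin_3 in the frame of galley_free between -0.006 and 0.006 m and angle between tin_3's own z axis and vertical below 0.1 rad and linear speed of tin_3 below 0.03 m/s and contact force between galley and tin_3 above 1.6 N) and (x of tin_1 in the frame of bin_back between -0.015 and 0.015 m and y of tin_1 in the frame of bin_back between -0.115 and 0.115 m and z of tin_1 in the frame of bin_back between -0.006 and 0.01 m and angle between tin_1's own z axis and vertical below 0.17 rad and linear speed of tin_1 below 0.03 m/s) and (x of tin_2 in the frame of bin_back between -0.015 and 0.015 m and y of tin_2 in the frame of bin_back between -0.115 and 0.115 m and z of tin_2 in the frame of bin_back between -0.006 and 0.01 m and angle between tin_2's own z axis and vertical below 0.17 rad and linear speed of tin_2 below 0.03 m/s)))); the robot touches nothing.
It fails at once if the tape roll, foil roll or screwdriver is pushed away (over 25 mm) (distance of any of tape_roll, foil_roll, screwdriver from where it was at the start of the episode above 0.025 m).
It fails at once if a tin is dropped or thrown (faster than 0.5 m/s with no finger on it) ((linear speed of tin_1 above 0.5 m/s and contact force between the fingers and tin_1 below 0.05 N) or (linear speed of tin_2 above 0.5 m/s and contact force between the fingers and tin_2 below 0.05 N) or (linear speed of tin_3 above 0.5 m/s and contact force between the fingers and tin_3 below 0.05 N)).
It fails at once if the bin is slammed (reaches either stop faster than 2.5 rad/s) ((value of joint tip_bin above 0.5 rad and velocity of joint tip_bin above 2.5 rad/s) or (value of joint tip_bin below 0.1 rad and velocity of joint tip_bin below -2.5 rad/s)).
It also fails if it takes over 72 s, if anything falls off the work surface, if the arm or the gripper's body presses on something with over 40 N, if the wrist force passes 120 N, or if a joint passes its speed limit or range.

## Robot

A 6-joint arm with a two-finger parallel gripper is mounted at the origin on the work surface. World frame = base frame: x ahead of the robot, y to its left, z up, the work surface at z = 0. Lengths are in m, angles in rad, forces in N, time in s.
With the tool pointing down it reaches from about 0.35 to 0.875 m from the base axis. Payload 15.5 kg.
Tool frame: the origin (TCP) lies midway between the tips of the shut fingers; the grasp point (between the pads) lies 19 mm behind it; z points along the fingers, y is the line along which they close (so a half turn about z gives the same grasp; the last joint's range is limited). The gripper opens to 85 mm and grips with 20 to 120 N. Pads are 22 mm wide; open, the fingers measure 114 mm over their backs; the gripper's body (76 mm by 85 mm) begins 54 mm behind the grasp point. The pads swing forward as they close: fully open they stand 13 mm farther back than shut.
Start: joints at [1.052, 0.494, 1.345, -0, 1.302, -0.096], TCP at [0.257, 0.57, 0.231] pointing down, gripper open.
Joint ranges: [-2.91, 2.91], [-0.82, 2.16], [0.22, 2.67], [-1.22, 4.37], [0.12, 2.79], [-3.08, 3.08]. Speed limits (rad/s): [1.89, 1.89, 2.57, 3.01, 3.01, 3.01].

## Interface

Orientations are given as a unit quaternion [w, x, y, z].
In Python, from plant import * gives the robot as it stands.
- The arm moves only by the tool drive_tool, never from a script. Its argument "commands" is one flat list of numbers, 5 for each row, row after row: the shift along the tool's x, y, z in m, then the turn about the tool's z in degrees, then the gripper command: -1 is shut, 1 is fully open, values between are in proportion. In form: [x, y, z, twist, grip, x, y, z, twist, grip, ...]. A call has 1 to 12 rows; each row shifts and turns the commanded pose from where the row before left it, along the tool's axes as they then stand; what a row does not reach is not made up. A row lasts 1/8 s, in which the tool goes at most 62.5 mm and 10.7 degrees, less where a joint would pass 70% of its speed; a pose out of reach is approached as far as the arm can. A call is refused whole if a number of a shift passes 0.0625 or a number of a turn 10.7, either way. A call with a gripper value outside its range is refused whole. The fingers move at their own pace and stop on an object; "squeeze" is the grip in N (left out, the last holds). Time passes only in rows, so rows that do not move let the fingers close. It gives the time, the measured TCP pose, the force, the opening and the grip force at its end, in the units of the state.
- read_state(): the state, without advancing time (a new reading comes with each control period).
- grab_frame(name): name is "scene" or "top" or "wrist"; returns the picture (480x640x3 uint8, blue, green, red); there is no depth.
- get_calibration(name): a dict with "fx", "fy", "cx", "cy" (pixels), "dist_coeffs" ([k1, k2, p1, p2, k3] as OpenCV has them; the pictures are not rectified), "R" (3x3) and "t" (3): a world point X has camera coordinates R X + t; the wrist camera has in their place "mount" (4x4, takes a point from camera to tool coordinates, whose origin is the TCP and whose axes are the flange's). Camera axes: x right, y down, z forward; pixel columns grow to the right and rows downward; lengths in m; the calibration is good to about 2 mm. A picture is of the moment at which its call begins: read the wrist's pose just before it. get_calibration takes no time and is no camera call.
- sign_off(): hands the job in; it is judged then, once.
The state is a dict: "clock": time; "joints": joint angles; "qvel": joint speeds; "tau": joint torques, N m; "eef_pos": TCP position; "ee_rot": TCP orientation; "ft_force": force on the tool from outside, world axes, zero at the start; "moment": the same for the moment, N m; "grip_width": finger opening in m; "grasp_force": force on a finger pad.
Only numpy, scipy, OpenCV 4.12 (cv2) and the standard library are available. Lean on these libraries where they do the work, as an engineer would, in place of code of your own. Each camera call takes 0.05 s, during which the arm holds its last target. There are 200 camera calls.

## Working session

There is one attempt and no reset: what is moved stays moved. The work goes in short steps, Python scripts to look and compute and a tool call to move; the robot and the scene stay as the last step left them, time stands still between calls to the robot, and variables do not carry over. Pictures are saved under pics/ and viewed, at most 10 in all, crops included, and the job is handed in when it is done.

Besides the shell and the picture viewer there is one more tool, called by a JSON object that holds its "name" and its "arguments", one argument or row to a line. drive_tool: Moves the arm, as the interface text tells. Its arguments: {"type":"object","properties":{"commands":{"type":"array"},"squeeze":{"type":"number"}},"required":["commands"]}

```bash
mkdir -p pics; ls; python3 - <<'E'
from plant import *
import cv2
s=read_state();print(s)
for n in("scene","top"):
    cv2.imwrite(f"pics/{n}0.png",grab_frame(n));c=get_calibration(n);print(n,c)
print(get_calibration("wrist"))
E
```

```text
pics
{'clock': 0.0, 'joints': array([ 1.05149974e+00,  4.94212183e-01,  1.34612493e+00, -2.82382653e-05,
        1.30251513e+00, -9.54919807e-02]), 'qvel': array([ 0.00233403, -0.00076879, -0.00081622, -0.00015728, -0.0001465 ,
       -0.00050602]), 'tau': array([ 4.51686225e-03, -8.82174897e+01, -3.83869779e+01,  2.32640896e-04,
        1.01258690e-02,  7.09013221e-06]), 'eef_pos': array([0.25683948, 0.56938974, 0.23068433]), 'ee_rot': array([-1.77587800e-04,  2.10316326e-01,  9.77633186e-01, -6.04393798e-04]), 'ft_force': array([-0.34874354, -0.15807603,  0.09368224]), 'moment': array([ 0.01708119, -0.02350212, -0.01260142]), 'grasp_force': 0.0, 'grip_width': 0.08528457875707883}
scene {'fx': 550.7479142091153, 'fy': 550.7479142091153, 'cx': 315.08059983180993, 'cy': 239.53952412328604, 'dist_coeffs': array([0.01561367, 0.        , 0.        , 0.        , 0.        ]), 'R': array([[ 0.9784103 , -0.20636549,  0.01125069],
       [-0.18283849, -0.88967501, -0.41838793],
       [ 0.09635029,  0.407298  , -0.90819875]]), 't': array([-0.52340004,  0.12941898,  1.10299069])}
top {'fx': 5
[... 265 characters left out ...]
880e-01, -2.05074740e-02, -1.14705179e-01],
       [ 1.14735529e-01, -3.05629945e-04, -9.93396026e-01]]), 't': array([-0.04414834,  0.5341764 ,  1.31746245])}
{'fx': 425.6955453768832, 'fy': 425.6955453768832, 'cx': 318.3740629995869, 'cy': 241.19088589939997, 'dist_coeffs': array([-0.07376017,  0.        ,  0.        ,  0.        ,  0.        ]), 'mount': array([[ 8.48061246e-05, -9.59166353e-01, -2.82842537e-01,
         7.13674381e-02],
       [ 9.99999650e-01, -1.54072060e-04,  8.22319137e-04,
        -6.09471213e-04],
       [-8.32318980e-04, -2.82842508e-01,  9.59166004e-01,
        -1.43728644e-01],
       [ 0.00000000e+00,  0.00000000e+00,  0.00000000e+00,
         1.00000000e+00]])}
```

View pics/scene0.png

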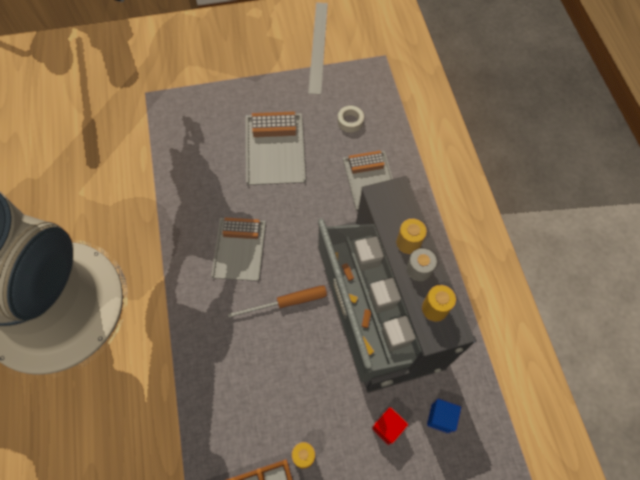

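View pics/top0.png

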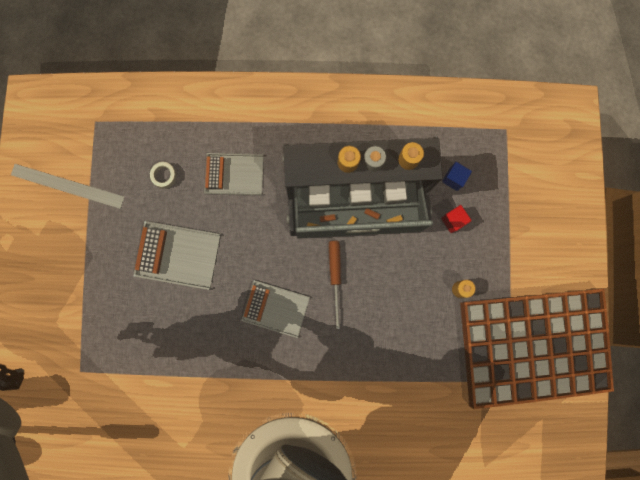

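The top view shows the bin unit at about (287–443, 140–235), with its rim running (292,234)–(430,226), and the screwdriver at (335,285) in front of it. Galley candidates are at (177,255), (235,174) and (277,308).

```bash
cat > h.py <<'E'
from plant import *
import numpy as np, cv2
from scipy.spatial.transform import Rotation as Ro
def rot(s): q=s["ee_rot"]; return Ro.from_quat([q[1],q[2],q[3],q[0]]).as_matrix()
def cam(name,s=None):
    c=get_calibration(name); K=np.array([[c["fx"],0,c["cx"]],[0,c["fy"],c["cy"]],[0,0,1]])
    if name=="wrist":
        T=np.eye(4);T[:3,:3]=rot(s);T[:3,3]=s["eef_pos"];T=np.linalg.inv(T@c["mount"]);R,t=T[:3,:3],T[:3,3]
    else: R,t=c["R"],c["t"]
    return K,np.array(c["dist_coeffs"]),np.array(R),np.array(t)
def onplane(name,px,z,s=None):
    K,d,R,t=cam(name,s)
    u=cv2.undistortPoints(np.array(px,float).reshape(-1,1,2),K,d).reshape(-1,2)
    rays=np.c_[u,np.ones(len(u))]@R; o=-R.T@t
    return o+rays*((np.asarray(z)-o[2])/rays[:,2])[:,None]
def proj(name,X,s=None):
    K,d,R,t=cam(name,s); return cv2.projectPoints(np.array(X,float).reshape(-1,3),cv2.Rodrigues(R)[0],t,K,d)[0].reshape(-1,2)
E
python3 - <<'E'
from h import *
np.set_printoptions(precision=4,suppress=True)
print("galA",onplane("top",[(144,223),(220,234),(210,288),(135,276)],np.full(4,.008)))
print("galC top-right",onplane("top",[(207,154),(264,154),(263,195),(206,194)],np.full(4,.008)))
print("galB",onplane("top",[(252,281),(310,296),(298,336),(241,318)],np.full(4,.008)))
print("scene galA",onplane("scene",[(249,114),(303,114),(304,184),(250,184)],np.full(4,.008)))
print("rim",onplane("top",[(292,234),(430,226)],np.full(2,.17)))
print("rim scene",onplane("scene",[(320,222),(372,382)],np.full(2,.17)))
print("hood",onplane("top",[(285,147),(440,139),(443,182),(287,187)],np.full(4,.223)))
print("tins",onplane("top",[(320,193),(361,190),(396,188)],np.full(3,.101)))
print("roll/sd",onplane("top",[(335,240),(339,327),(162,175)],np.full(3,.02)))
img=grab_frame("top");
cv2.imwrite("pics/crop1.png",cv2.resize(img[130:300,125:445],None,fx=2.5,fy=2.5,interpolation=cv2.INTER_CUBIC))
E
```

```text
galA [[0.5712 0.3569 0.008 ]
 [0.5489 0.1768 0.008 ]
 [0.4242 0.1954 0.008 ]
 [0.4472 0.372  0.008 ]]
galC top-right [[0.7379 0.2156 0.008 ]
 [0.7398 0.0811 0.008 ]
 [0.642  0.0803 0.008 ]
 [0.642  0.2134 0.008 ]]
galB [[ 0.4424  0.0995  0.008 ]
 [ 0.4112 -0.0334  0.008 ]
 [ 0.3202 -0.0081  0.008 ]
 [ 0.3578  0.1222  0.008 ]]
scene galA [[0.4563 0.3792 0.008 ]
 [0.5805 0.3542 0.008 ]
 [0.5452 0.1675 0.008 ]
 [0.4285 0.1913 0.008 ]]
rim [[ 0.5318  0.0056  0.17  ]
 [ 0.5542 -0.2753  0.17  ]]
rim scene [[ 0.54   -0.0098  0.17  ]
 [ 0.5614 -0.3049  0.17  ]]
hood [[ 0.6981  0.0221  0.223 ]
 [ 0.7226 -0.2865  0.223 ]
 [ 0.6349 -0.2912  0.223 ]
 [ 0.6175  0.016   0.223 ]]
tins [[ 0.631  -0.0504  0.101 ]
 [ 0.6395 -0.139   0.101 ]
 [ 0.6458 -0.2151  0.101 ]]
roll/sd [[ 0.539  -0.0876  0.02  ]
 [ 0.3427 -0.0999  0.02  ]
 [ 0.6832  0.3172  0.02  ]]
```

View pics/crop1.png

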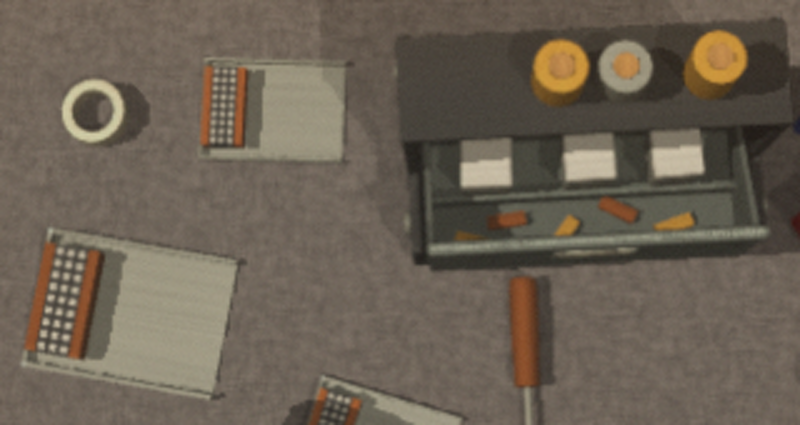

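The crop shows the unit's hood corners at about (397,38), (785,18), (790,122) and (408,140), with the rim line running (430,248)–(768,229). The large galley measures 126x180 mm, so it is the one meant. Next I fit the unit and galley poses.

```bash
python3 - <<'E'
from h import *
from scipy.optimize import least_squares
np.set_printoptions(precision=4,suppress=True)
M=np.array([[.105,.156,.223],[.105,-.156,.223],[.020,-.156,.223],[.020,.156,.223],[-.058,.140,.170],[-.058,-.140,.170]])
P=np.array([(397,38),(785,18),(790,122),(408,140),(430,246),(768,231)])/2.5+[125,130]
Ms=np.array([[-.058,.140,.170],[-.058,-.140,.170],[.02,.156,.223],[.105,-.156,.223]]);Ps=np.array([(322,223),(373,381),(359,190),(470,346)])
def tf(p,M): c,s=np.cos(p[2]),np.sin(p[2]); return np.c_[p[0]+c*M[:,0]-s*M[:,1],p[1]+s*M[:,0]+c*M[:,1],M[:,2]]
for lab,w in(("top",0),("both",.5),("scene",9)):
    f=lambda p:np.r_[(proj("top",tf(p,M))-P).ravel(),w*(proj("scene",tf(p,Ms))-Ps).ravel()]
    r=least_squares(f,[.6,-.14,.07]);print(lab,r.x,np.degrees(r.x[2]));print(r.fun.reshape(-1,2).round(1).tolist())
# galley
G=np.array([[.065,.09,.015],[-.065,.09,.015],[-.065,-.09,.015],[.065,-.09,.015]])
PG=np.array([(50,230),(22,366),(214,396),(238,262)])/2.5+[125,130]; SG=np.array([(303,114),(249,114),(250,184),(304,184)])
f=lambda p:np.r_[(proj("top",tf(p,G))-PG).ravel(),.5*(proj("scene",tf(p,G))-SG).ravel()]
r=least_squares(f,[.5,.27,-.1]);print("gal",r.x,r.fun.round(1));print("free",tf(r.x,np.array([[0,-.028,.003]])))
E
```

```text
top [ 0.6101 -0.138   0.0736] 4.214137705483031
[[-0.3, -0.8], [0.6, 0.0], [2.4, -0.1], [-2.8, 0.4], [-0.8, 0.7], [1.0, -0.4], [-0.0, -0.0], [-0.0, -0.0], [0.0, -0.0], [0.0, -0.0]]
both [ 0.6095 -0.1401  0.0754] 4.320331837445845
[[0.6, -0.4], [1.6, 0.2], [3.4, 0.1], [-1.7, 0.9], [0.3, 1.2], [2.0, -0.2], [-1.0, -1.8], [-1.9, -6.0], [0.8, -1.4], [3.0, -1.7]]
scene [ 0.606  -0.1491  0.0803] 4.600808017603164
[[4.9, 1.8], [5.8, 1.7], [7.8, 1.6], [2.8, 3.1], [4.9, 3.3], [6.5, 1.2], [-28.2, 13.1], [-35.7, -53.9], [4.7, 17.7], [54.6, 20.6]]
gal [ 0.498   0.2725 -0.147 ] [ 0.4 -1.2  0.7 -0.5 -0.1  1.1  0.6 -1.3 -1.  -0.4 -1.9  0.8 -2.  -0.8
  0.6 -2.2]
free [[0.4939 0.2448 0.003 ]]
```

{"name": "drive_tool", "arguments": {
  "commands": [0,0,-0.04,-9.55,-1,0,0,-0.04,-9.55,-1,0,0,-0.04,-9.55,-1,-0.018,-0.061,0,0,-1,-0.018,-0.061,0,0,-1,-0.018,-0.061,0,0,-1,-0.018,-0.061,0,0,-1,-0.018,-0.061,0,0,-1,-0.018,-0.061,0,0,-1,-0.018,-0.061,0,0,-1,-0.018,-0.061,0,0,-1,-0.018,-0.061,0,0,-1],
  "squeeze": 60
}}

```text
clock: 1.65
eef_pos: [0.4571, 0.0419, 0.3514]
ee_rot: [0.0, -0.038, 0.999, 0.0]
ft_force: [0.5, 0.6, 0.6]
grip_width: -0.0001
grasp_force: 0.0
```

{"name": "drive_tool", "arguments": {
  "commands": [0,-0.061,0,0,-1,0,-0.061,0,0,-1,0,-0.05,0,0,-1,0,0,0,0,-1]
}}

```text
clock: 2.15
eef_pos: [0.4699, -0.1305, 0.3509]
ee_rot: [-0.0, -0.036, 0.999, -0.0]
ft_force: [-0.4, 1.1, 0.2]
grip_width: -0.0001
grasp_force: 0.0
```

```bash
python3 - <<'E'
from h import *
s=read_state();im=grab_frame("wrist");cv2.imwrite("pics/w1.png",im)
np.set_printoptions(precision=4,suppress=True);print(s["eef_pos"],s["ee_rot"],s["joints"])
E
```

```text
[ 0.4699 -0.1305  0.3509] [-0.0003 -0.0361  0.9993 -0.0001] [-0.3931  0.1917  1.4807 -0.0005  1.4696 -2.0361]
```

View pics/w1.png

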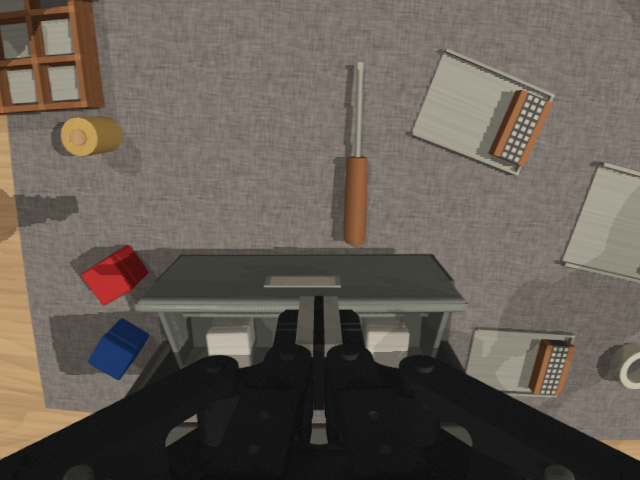

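The wrist view shows the front rim running (141,301)–(466,301), with the screwdriver handle end at (356,245) in front of it.

```bash
python3 - <<'E'
from h import *
s=read_state();np.set_printoptions(precision=4,suppress=True)
p=onplane("wrist",[(141,301),(466,301)],np.full(2,.17),s);print(p,np.linalg.norm(p[1]-p[0]),np.degrees(np.arctan2(-(p[1]-p[0])[0],(p[1]-p[0])[1])))
m=p.mean(0);print(m)
for yaw in(.0736,.075): print("unit origin",m[0]+.058*np.cos(yaw),m[1]+.058*np.sin(yaw))
E
```

```text
[[ 0.557  -0.2726  0.17  ]
 [ 0.5368 -0.0001  0.17  ]] 0.27320069815476716 4.235648229891698
[ 0.5469 -0.1363  0.17  ]
unit origin 0.6047619908491947 -0.13207851386727137
unit origin 0.6047559632391548 -0.13199753790268756
```

{"name": "drive_tool", "arguments": {
  "commands": [-0.0525,-0.008,0,0,-1,-0.0525,-0.008,0,0,-1,0,0,0.05,0,-1,0,0,0.05,0,-1,0,0,0.05,0,-1,0,0,0.025,0,-1,0,0,0.015,0,-1,0,0,0.013,0,-1,0,0,0,0,-1]
}}

```text
clock: 3.32
eef_pos: [0.5758, -0.1352, 0.1481]
ee_rot: [-0.0, -0.038, 0.999, 0.0]
ft_force: [-0.2, 0.2, 0.5]
grip_width: 0.0005
grasp_force: 0.0
```

```bash
cat >> h.py <<'E'
U=np.array([.608,-.136]);YAW=.0745
def u(p): d=np.asarray(p)[:2]-U;c,s=np.cos(YAW),np.sin(YAW);return np.array([c*d[0]+s*d[1],-s*d[0]+c*d[1],p[2]])*1000
def st():
    s=read_state();print("t",round(s["clock"],2),"unit mm",u(s["eef_pos"]).round(1),"f",np.round(s["ft_force"],2),"m",np.round(s["moment"],2),"w",round(s["grip_width"]*1000,1),"g",round(s["grasp_force"],1),"tilt",np.degrees(np.arccos(-rot(s)[2,2])).round(2),"xang",np.degrees(np.arctan2(-rot(s)[1,0],-rot(s)[0,0])).round(2));return s
if __name__=="__main__": st()
E
python3 h.py; python3 -c "
from h import *
cv2.imwrite('pics/s1.png',cv2.resize(grab_frame('scene')[140:420,280:500],None,fx=2.1,fy=2.1))"
```

```text
t 3.33 unit mm [-32.1   3.2 148.1] f [-0.21  0.24  0.46] m [ 0.02 -0.04  0.02] w 0.5 g 0.0 tilt 0.03 xang 4.39
```

View pics/s1.png

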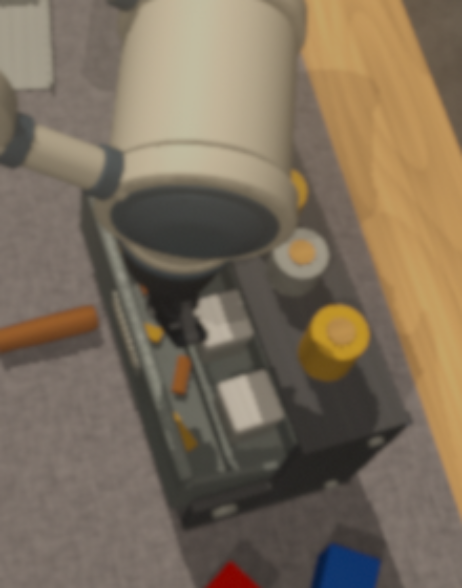

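{"name": "drive_tool", "arguments": {
  "commands": [0.006,0,0,0,-1,0.006,0,0,0,-1,0.005,0,0.001,0,-1,0.004,0,0.002,0,-1,0.004,0,0.002,0,-1,0.004,0,0.003,0,-1,0,0,0,0,-1]
}}

```text
clock: 4.25
eef_pos: [0.547, -0.138, 0.1408]
ee_rot: [0.001, -0.038, 0.999, -0.0]
ft_force: [2.6, -0.8, 0.3]
grip_width: 0.0001
grasp_force: 1.2
```

{"name": "drive_tool", "arguments": {
  "commands": [0.004,0,0.003,0,-1,0.004,0,0.003,0,-1,0.004,0,0.003,0,-1,0.004,0,0.003,0,-1,0.003,0,0.003,0,-1,0,0,0,0,-1]
}}

```text
clock: 5.0
eef_pos: [0.5284, -0.1394, 0.1249]
ee_rot: [0.001, -0.038, 0.999, -0.0]
ft_force: [8.4, -1.6, -6.8]
grip_width: -0.0002
grasp_force: 4.5
```

{"name": "drive_tool", "arguments": {
  "commands": [0.003,0,0.003,0,-1,0.003,0,0.003,0,-1,0.003,0,0.003,0,-1,0.002,0,0.002,0,-1,0,0,0,0,-1]
}}

```text
clock: 5.62
eef_pos: [0.5219, -0.1408, 0.1161]
ee_rot: [0.005, -0.038, 0.999, -0.001]
ft_force: [26.1, 5.8, 9.7]
grip_width: -0.0001
grasp_force: 12.9
```

```bash
python3 h.py
```

```text
t 5.62 unit mm [-86.3   1.6 116.1] f [26.06  5.76  9.7 ] m [ 0.99 -4.18 -0.06] w -0.1 g 12.9 tilt 0.6 xang 4.34
```

{"name": "drive_tool", "arguments": {
  "commands": [-0.012,0,0,0,-1,0,0,-0.03,0,-1,0,0,-0.05,0,-1,0.03,0,-0.06,0,0,0.05,0,-0.05,0,0.4,0,0,0,0,0.4,0,0,0,0,0.4]
}}

```text
clock: 6.5
eef_pos: [0.4567, -0.1445, 0.2937]
ee_rot: [-0.001, -0.038, 0.999, 0.0]
ft_force: [0.3, -0.1, -0.1]
grip_width: 0.0596
grasp_force: 0.0
```

```bash
python3 - <<'E'
from h import *
s=st();im=grab_frame("wrist");cv2.imwrite("pics/w2.png",im)
def fr(th,P):
    P=np.atleast_2d(P);c,sn=np.cos(th),np.sin(th)
    X=np.c_[c*P[:,0]-sn*P[:,2]-.020,P[:,1],sn*P[:,0]+c*P[:,2]+.065]
    cy,sy=np.cos(YAW),np.sin(YAW);return np.c_[U[0]+cy*X[:,0]-sy*X[:,1],U[1]+sy*X[:,0]+cy*X[:,1],X[:,2]]
for n,P in(("rim",[[-.038,.14,.105],[-.038,-.14,.105]]),("tins",[[.042-.022,y+d,.036] for y in(-.084,0,.084) for d in(-.022,.022)])):
    print(n,proj("wrist",fr(.6,np.array(P)),s).round().tolist())
E
```

```text
t 6.5 unit mm [-151.5    2.8  293.7] f [ 0.31 -0.13 -0.13] m [0.03 0.01 0.02] w 59.6 g 0.0 tilt 0.08 xang 4.35
rim [[495.0, 269.0], [135.0, 268.0]]
tins [[196.0, 351.0], [245.0, 351.0], [291.0, 352.0], [340.0, 352.0], [385.0, 352.0], [435.0, 351.0]]
```

View pics/w2.png

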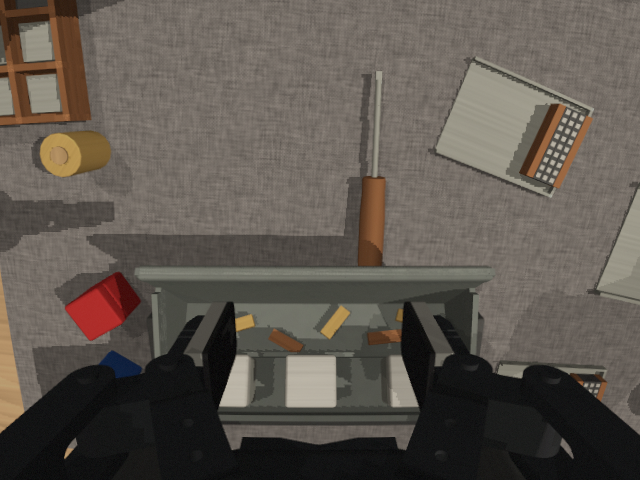

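The view shows tin 2's front edge at (286–337, 357), tin 1's right edge at x=253 and tin 3's left edge at x=388. The rim matches the model within 2 px.

{"name": "drive_tool", "arguments": {
  "commands": [-0.045,-0.003,0.047,0,0.4,-0.045,-0.003,0.047,0,0.4,-0.013,0,0.04,0,0.4,-0.013,0,0.04,0,0.4,0,0,0.02,0,0.4,0,0,0.014,0,0.4,0,0,0,0,0.4,-0.006,0,0,0,0.4,-0.005,0,0,0,0.4,0,0,0,0,0.4]
}}

```text
clock: 7.8
eef_pos: [0.5813, -0.1411, 0.0908]
ee_rot: [0.001, -0.038, 0.999, -0.0]
ft_force: [0.0, -0.1, -0.8]
grip_width: 0.0595
grasp_force: 0.0
```

```bash
python3 h.py
```

```text
t 7.8 unit mm [-27.   -3.1  90.8] f [ 0.03 -0.13 -0.77] m [ 0.   -0.04 -0.02] w 59.5 g 0.0 tilt 0.08 xang 4.38
```

{"name": "drive_tool", "arguments": {
  "commands": [-0.002,0,0.004,0,0.4,-0.002,0,0.004,0,0.4,-0.002,0,0.001,0,0.4,0,0,0,0,0.4]
}}

```text
clock: 8.3
eef_pos: [0.5865, -0.1405, 0.081]
ee_rot: [-0.0, -0.038, 0.999, 0.0]
ft_force: [0.5, -0.2, 0.4]
grip_width: 0.0598
grasp_force: 0.0
```

```bash
python3 h.py
```

```text
t 8.3 unit mm [-21.7  -2.9  81. ] f [ 0.55 -0.19  0.35] m [-0.04 -0.02  0.02] w 59.8 g 0.0 tilt 0.01 xang 4.37
```

{"name": "drive_tool", "arguments": {
  "commands": [-0.002,0,0,0,0.4,-0.001,0,0,0,0.4,0,0,0,0,0.4]
}}

```text
clock: 8.68
eef_pos: [0.5896, -0.1403, 0.0812]
ee_rot: [0.0, -0.038, 0.999, -0.0]
ft_force: [0.2, 0.1, -0.9]
grip_width: 0.06
grasp_force: 0.0
```

```bash
python3 h.py
```

```text
t 8.68 unit mm [-18.7  -2.9  81.2] f [ 0.24  0.14 -0.9 ] m [ 0.01  0.05 -0.05] w 60.0 g 0.0 tilt 0.01 xang 4.37
```

{"name": "drive_tool", "arguments": {
  "commands": [-0.001,0,0,0,0.4,-0.001,0,0,0,0.4,0,0,0,0,0.4]
}}

```text
clock: 9.05
eef_pos: [0.5915, -0.1401, 0.0812]
ee_rot: [0.0, -0.038, 0.999, -0.0]
ft_force: [0.5, 0.0, -0.1]
grip_width: 0.0597
grasp_force: 0.0
```

```bash
python3 h.py
```

```text
t 9.05 unit mm [-16.7  -2.9  81.2] f [ 0.46  0.05 -0.13] m [0.04 0.05 0.01] w 59.7 g 0.0 tilt 0.0 xang 4.37
```

{"name": "drive_tool", "arguments": {
  "commands": [0,0,0,0,-0.2,0,0,0,0,-0.2,0,0,0,0,-0.2,0,0,0,0,-0.2],
  "squeeze": 60
}}

```text
clock: 9.55
eef_pos: [0.5915, -0.1402, 0.0814]
ee_rot: [0.0, -0.038, 0.999, -0.0]
ft_force: [-1.0, -0.4, 5.3]
grip_width: 0.0431
grasp_force: 60.8
```

```bash
python3 h.py
```

```text
t 9.55 unit mm [-16.8  -2.9  81.4] f [-1.04 -0.39  5.33] m [0.12 0.12 0.06] w 43.1 g 60.8 tilt 0.01 xang 4.37
```

{"name": "drive_tool", "arguments": {
  "commands": [0.002,0,-0.003,0,-0.2,0.002,0,-0.003,0,-0.2,0.002,0,-0.003,0,-0.2,0,0,0,0,-0.2,0,0,0,0,-0.2]
}}

```text
clock: 10.18
eef_pos: [0.5854, -0.1406, 0.0902]
ee_rot: [-0.0, -0.038, 0.999, -0.0]
ft_force: [1.0, -0.7, 0.6]
grip_width: 0.0431
grasp_force: 60.8
```

```bash
python3 h.py
```

```text
t 10.18 unit mm [-22.8  -2.9  90.2] f [ 0.98 -0.73  0.63] m [-0.03 -0.19 -0.03] w 43.1 g 60.8 tilt 0.0 xang 4.37
```

```bash
cat >> h.py <<'E'
def avg(n=8):
    L=[]
    for i in range(n): grab_frame("top"); s=read_state(); L.append(np.r_[s["ft_force"],s["moment"]])
    print("avg",np.mean(L,0).round(2),"sd",np.std(L,0).round(2))
E
python3 -c "
from h import *
avg(); st()
s=read_state();cv2.imwrite('pics/w3.png',grab_frame('wrist'))"
```

```text
avg [ 0.71 -0.06 -0.1  -0.02 -0.13 -0.  ] sd [0.23 0.41 0.51 0.04 0.02 0.03]
t 10.57 unit mm [-22.8  -2.9  90.1] f [ 0.5   0.05 -0.51] m [-0.01 -0.17  0.03] w 42.8 g 60.8 tilt 0.0 xang 4.37
```

View pics/w3.png

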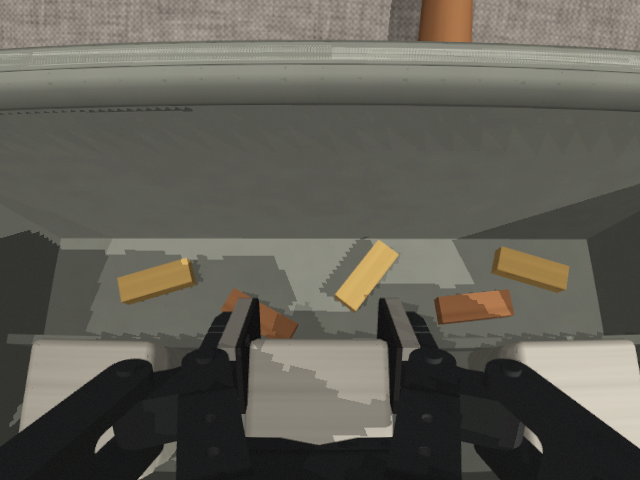

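{"name": "drive_tool", "arguments": {
  "commands": [0.003,0,-0.003,0,-0.2,0.003,0,-0.003,0,-0.2,0.003,0,-0.003,0,-0.2,0,0,0,0,-0.2]
}}

```text
clock: 11.12
eef_pos: [0.5777, -0.1416, 0.1003]
ee_rot: [0.002, -0.038, 0.999, -0.0]
ft_force: [4.6, 0.1, 7.0]
grip_width: 0.0432
grasp_force: 61.4
```

```bash
python3 -c "
from h import *
avg(); st()"
```

```text
avg [ 4.41  0.55  7.3   0.12 -1.04  0.01] sd [0.42 0.35 0.47 0.03 0.03 0.03]
t 11.53 unit mm [-30.7  -3.3 100.3] f [4.44 0.15 6.52] m [ 0.12 -1.03  0.02] w 43.1 g 61.5 tilt 0.18 xang 4.36
```

{"name": "drive_tool", "arguments": {
  "commands": [-0.002,0,-0.002,0,-0.2,-0.002,0,-0.002,0,-0.2,0,0,0,0,-0.2]
}}

```text
clock: 11.9
eef_pos: [0.5804, -0.1409, 0.1032]
ee_rot: [-0.0, -0.038, 0.999, 0.0]
ft_force: [0.0, 0.8, -0.1]
grip_width: 0.0428
grasp_force: 60.8
```

```bash
python3 -c "
from h import *
avg(); st()"
```

```text
avg [-0.1  -0.15 -0.45 -0.    0.01 -0.  ] sd [0.4  0.43 0.29 0.04 0.02 0.03]
t 12.3 unit mm [-27.9  -2.9 103.1] f [-0.13 -0.87 -0.02] m [ 0.05  0.04 -0.01] w 42.8 g 60.8 tilt 0.01 xang 4.37
```

{"name": "drive_tool", "arguments": {
  "commands": [-0.002,0,0.004,0,-0.2,-0.002,0,0.004,0,-0.2,-0.002,0,0.004,0,-0.2,-0.002,0,0.003,0,-0.2,-0.002,0,0.003,0,-0.2,0,0,0,0,-0.2]
}}

```text
clock: 13.05
eef_pos: [0.5905, -0.1402, 0.0849]
ee_rot: [-0.0, -0.038, 0.999, 0.0]
ft_force: [-0.1, -0.5, -0.6]
grip_width: 0.043
grasp_force: 60.8
```

```bash
python3 h.py
```

```text
t 13.05 unit mm [-17.8  -2.8  84.9] f [-0.14 -0.53 -0.56] m [-0.01  0.03 -0.01] w 43.0 g 60.8 tilt 0.02 xang 4.37
```

{"name": "drive_tool", "arguments": {
  "commands": [-0.001,0,0.003,0,-0.2,0,0,0,0,-0.2,0,0,0,0,0.35,0,0,0,0,0.35,0,0,0,0,0.35,0.012,0,-0.01,0,0.35,0.006,0,-0.04,0,0.35,0,0.044,-0.01,0,0.35,0,0.044,0,0,0.35,0,0,0,0,0.35]
}}

```text
clock: 14.3
eef_pos: [0.5657, -0.0514, 0.143]
ee_rot: [-0.0, -0.039, 0.999, 0.0]
ft_force: [-0.5, -0.4, 0.5]
grip_width: 0.0575
grasp_force: 0.0
```

```bash
python3 -c "
from h import *
s=st();cv2.imwrite('pics/w4.png',grab_frame('wrist'))"
```

```text
t 14.3 unit mm [-35.9  87.5 143. ] f [-0.45 -0.35  0.47] m [-0.02  0.05  0.02] w 57.5 g 0.0 tilt 0.02 xang 4.52
```

View pics/w4.png

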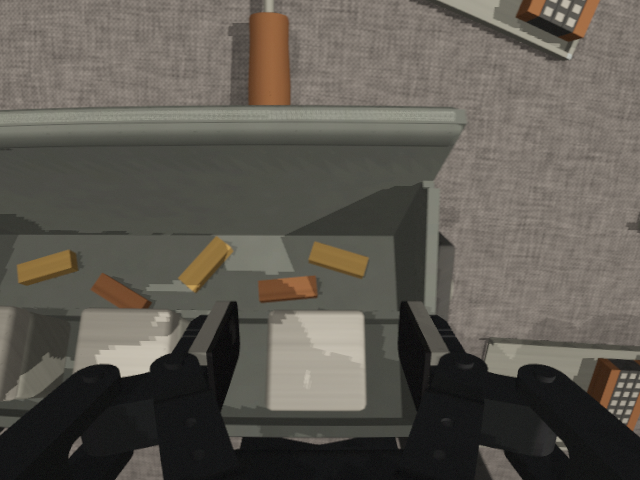

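The view shows tin 3 centred between the pads, at (268–366, 311). Tin 2 is back in its row.

{"name": "drive_tool", "arguments": {
  "commands": [0,0,0.025,0,0.35,0,0,0.015,0,0.35,0,0,0.008,0,0.35,0,0,0.006,0,0.35,0,0,0,0,0.35]
}}

```text
clock: 14.98
eef_pos: [0.5668, -0.0539, 0.0881]
ee_rot: [-0.0, -0.038, 0.999, 0.0]
ft_force: [0.6, -0.6, 0.1]
grip_width: 0.0573
grasp_force: 0.0
```

```bash
python3 h.py
```

```text
t 14.97 unit mm [-35.   84.9  88.1] f [ 0.62 -0.57  0.14] m [-0.01  0.05  0.01] w 57.3 g 0.0 tilt 0.02 xang 4.36
```

{"name": "drive_tool", "arguments": {
  "commands": [0,0,0.004,0,0.35,-0.007,0,0.004,0,0.35,-0.006,0,0,0,0.35,-0.004,0,0,0,0.35,-0.002,0,0,0,0.35,0,0,0,0,0.35]
}}

```text
clock: 15.72
eef_pos: [0.5858, -0.0523, 0.0802]
ee_rot: [-0.0, -0.038, 0.999, -0.0]
ft_force: [-0.4, -0.1, 0.2]
grip_width: 0.0577
grasp_force: 0.0
```

```bash
python3 h.py
```

```text
t 15.72 unit mm [-15.9  85.1  80.2] f [-0.4  -0.12  0.18] m [-0.04 -0.02  0.01] w 57.7 g 0.0 tilt 0.0 xang 4.38
```

{"name": "drive_tool", "arguments": {
  "commands": [0,0,0,0,-0.2,0,0,0,0,-0.2,0,0,0,0,-0.2,0,0,0,0,-0.2,0.002,0,-0.004,0,-0.2,0.002,0,-0.004,0,-0.2,0.002,0,-0.004,0,-0.2,0.002,0,-0.004,0,-0.2,0,0,0,0,-0.2,0,0,0,0,-0.2]
}}

```text
clock: 16.98
eef_pos: [0.5778, -0.053, 0.0962]
ee_rot: [0.0, -0.038, 0.999, -0.0]
ft_force: [0.1, 0.4, -0.2]
grip_width: 0.0431
grasp_force: 60.8
```

```bash
python3 -c "
from h import *
avg(6); st()"
```

```text
avg [-0.13  0.01 -0.38  0.01  0.02  0.01] sd [0.21 0.35 0.28 0.05 0.03 0.02]
t 17.27 unit mm [-24.   85.1  96.1] f [-0.36  0.22 -0.26] m [-0.08  0.04  0.05] w 43.2 g 60.8 tilt 0.01 xang 4.37
```

{"name": "drive_tool", "arguments": {
  "commands": [-0.002,0,0.004,0,-0.2,-0.002,0,0.004,0,-0.2,-0.002,0,0.004,0,-0.2,-0.002,0,0.003,0,-0.2,0,0,0,0,-0.2,0,0,0,0,0.35,0,0,0,0,0.35,0,0,0,0,0.35,0.012,0,-0.01,0,0.35,0.006,0,-0.03,0,0.35,0,0,-0.02,0,0.35,0,0,0,0,0.35]
}}

```text
clock: 18.77
eef_pos: [0.568, -0.0539, 0.1431]
ee_rot: [0.001, -0.038, 0.999, -0.0]
ft_force: [-0.2, -0.3, -0.4]
grip_width: 0.0579
grasp_force: 0.0
```

{"name": "drive_tool", "arguments": {
  "commands": [0,-0.055,0,0,0.35,0,-0.055,0,0,0.35,0,-0.055,0,0,0.35,0,0,0,0,0.35,0,0,0,0,0.35]
}}

```text
clock: 19.4
eef_pos: [0.5795, -0.2178, 0.1405]
ee_rot: [-0.001, -0.038, 0.999, 0.0]
ft_force: [0.2, 0.0, -0.8]
grip_width: 0.0574
grasp_force: 0.0
```

```bash
python3 -c "
from h import *
s=st();cv2.imwrite('pics/w5.png',grab_frame('wrist'))"
```

```text
t 19.4 unit mm [-34.5 -79.4 140.5] f [ 0.18  0.01 -0.81] m [-0.02  0.05 -0.01] w 57.4 g 0.0 tilt 0.09 xang 4.33
```

View pics/w5.png

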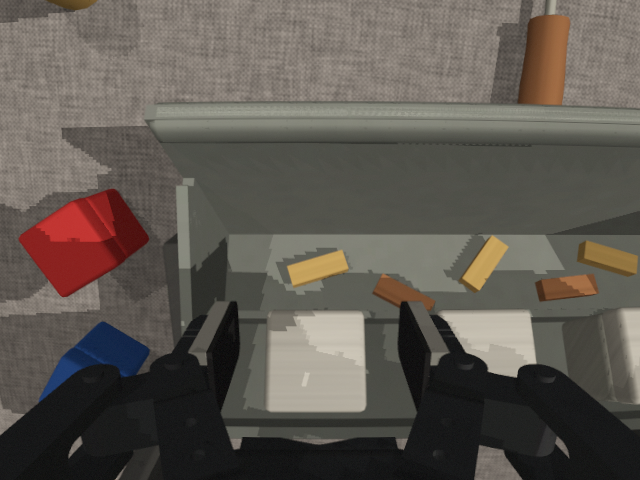

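Tin 1 is centred between the pads at (267–366, 311).

{"name": "drive_tool", "arguments": {
  "commands": [0,0,0.025,0,0.35,0,0,0.015,0,0.35,0,0,0.008,0,0.35,0,0,0.006,0,0.35,-0.007,0,0.004,0,0.35,-0.006,0,0.001,0,0.35,-0.005,0,0,0,0.35,-0.002,0,0,0,0.35,0,0,0,0,0.35]
}}

```text
clock: 20.58
eef_pos: [0.5976, -0.2166, 0.0822]
ee_rot: [-0.002, -0.038, 0.999, 0.001]
ft_force: [-26.9, -2.7, 10.7]
grip_width: 0.0576
grasp_force: 0.0
```

```bash
python3 h.py
```

```text
t 20.57 unit mm [-16.4 -79.6  82.2] f [-26.91  -2.72  10.71] m [-0.09  0.54 -0.05] w 57.6 g 0.0 tilt 0.29 xang 4.35
```

{"name": "drive_tool", "arguments": {
  "commands": [0,0,0,0,-0.2,0,0,0,0,-0.2,0,0,0,0,-0.2,0,0,0,0,-0.2,0.002,0,-0.004,0,-0.2,0.002,0,-0.004,0,-0.2,0.002,0,-0.004,0,-0.2,0.002,0,-0.004,0,-0.2,0,0,0,0,-0.2,0,0,0,0,-0.2],
  "squeeze": 100
}}

```text
clock: 21.82
eef_pos: [0.5924, -0.2172, 0.0981]
ee_rot: [-0.0, -0.038, 0.999, 0.0]
ft_force: [-0.2, 0.2, -2.4]
grip_width: 0.0422
grasp_force: 101.5
```

```bash
python3 -c "
from h import *
avg(4); st()"
```

```text
avg [ 0.14  0.05 -3.18 -0.03  0.07  0.  ] sd [0.63 0.39 0.34 0.02 0.04 0.01]
t 22.02 unit mm [-21.7 -79.8  98. ] f [-0.64  0.33 -2.71] m [-0.02  0.08  0.01] w 42.3 g 101.5 tilt 0.02 xang 4.37
```

Tin 1 is the full one at 3.2 N; tins 2 and 3 each read about 0.4 N. I'll take tin 1 out along the bin's own z axis.

{"name": "drive_tool", "arguments": {
  "commands": [0.003,0,-0.006,0,-0.2,0.003,0,-0.006,0,-0.2,0.004,0,-0.006,0,-0.2,0.004,0,-0.006,0,-0.2,0.006,0,-0.008,0,-0.2,0.006,0,-0.015,0,-0.2,0.006,0,-0.03,0,-0.2,0,0,-0.04,0,-0.2,0,0,-0.025,0,-0.2,0,0,0,0,-0.2]
}}

```text
clock: 23.28
eef_pos: [0.5611, -0.2202, 0.2427]
ee_rot: [0.002, -0.038, 0.999, -0.001]
ft_force: [-1.5, 1.6, -4.1]
grip_width: 0.0425
grasp_force: 101.8
```

```bash
python3 -c "
from h import *
s=st();cv2.imwrite('pics/w6.png',grab_frame('wrist'));print(s['eef_pos'])"
```

```text
t 23.27 unit mm [-53.1 -80.5 242.7] f [-1.49  1.63 -4.11] m [-0.03  0.11 -0.02] w 42.5 g 101.8 tilt 0.24 xang 4.37
[ 0.56106682 -0.22021086  0.24269009]
```

View pics/w6.png

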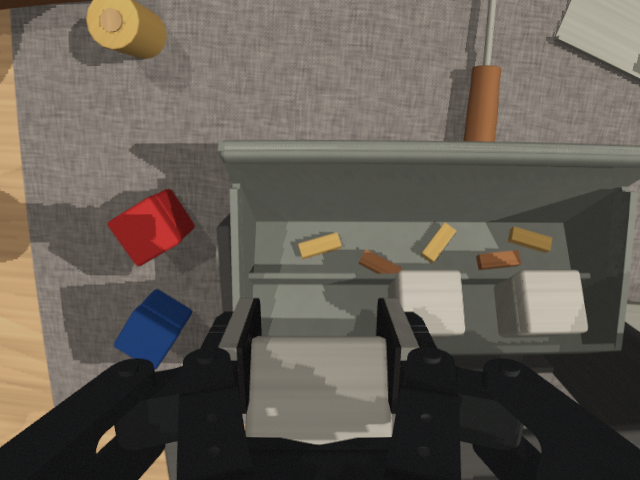

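The wrist view shows the full tin held between the pads, its top front edge at (247–388, 337), and tins 2 and 3 standing in the row. That edge works out to 5 mm ahead of and 25 mm above the TCP, so the tilt has not changed.

{"name": "drive_tool", "arguments": {
  "commands": [0.008,0.02,0,0,-0.2,0.008,0.045,0,0,-0.2,0.008,0.048,0,0,-0.2,0.008,0.048,0,0,-0.2,0.008,0.048,0,0,-0.2,0.008,0.048,0,0,-0.2,0.008,0.048,0,0,-0.2,0.008,0.048,0,0,-0.2,0.008,0.048,0,0,-0.2,0.008,0.045,0,0,-0.2,0,0.02,0,0,-0.2,0,0,0,0,-0.2]
}}

```text
clock: 24.82
eef_pos: [0.4442, 0.2397, 0.239]
ee_rot: [-0.001, -0.039, 0.999, -0.0]
ft_force: [-0.1, -1.1, -2.7]
grip_width: 0.0419
grasp_force: 102.0
```

{"name": "drive_tool", "arguments": {
  "commands": [0,0,0.04,0,-0.2,0,0,0.05,0,-0.2,0,0,0.05,0,-0.2,0,0,0.03,0,-0.2,0,0,0.015,0,-0.2,0,0,0.006,0,-0.2,0,0,0,0,-0.2,0,0,0,0,-0.2]
}}

```text
clock: 25.82
eef_pos: [0.4457, 0.239, 0.0501]
ee_rot: [0.001, -0.038, 0.999, 0.0]
ft_force: [0.6, 0.3, -2.7]
grip_width: 0.0424
grasp_force: 102.5
```

```bash
python3 -c "
from h import *
s=read_state();print(s['eef_pos']);avg(4)
im=grab_frame('wrist')
g=cv2.GaussianBlur(cv2.cvtColor(im,cv2.COLOR_BGR2GRAY),(5,5),0)
print(g[300:460:5,300]);print(g[300:460:5,340])"
```

```text
[0.44572511 0.23899929 0.05008379]
avg [-0.37 -0.2  -3.36 -0.04  0.11 -0.01] sd [0.15 0.29 0.33 0.03 0.01 0.02]
[141 129 126 118  80  76  77  75 103 124 124 124 125 125  98  99  98  95
  97  99 101 101 101 100  99  99 101  99 106  15  13  13]
[141 141 141 142 142 140 126 109 102 123 122 122 124 124 126 126 126 122
 124 128 101 101 101 100  99  99 108 147 102  15  14  17]
```

{"name": "drive_tool", "arguments": {
  "commands": [0,0,0.008,0,-0.2,0,0,0.007,0,-0.2,0,0,0.003,0,-0.2,0,0,0.002,0,-0.2,0,0,0,0,-0.2]
}}

```text
clock: 26.7
eef_pos: [0.4451, 0.2388, 0.029]
ee_rot: [-0.0, -0.038, 0.999, -0.0]
ft_force: [0.1, 0.3, -2.8]
grip_width: 0.0425
grasp_force: 102.5
```

{"name": "drive_tool", "arguments": {
  "commands": [0,0,0.002,0,-0.2,0,0,0.0015,0,-0.2,0,0,0,0,-0.2,0,0,0,0,-0.2]
}}

```text
clock: 27.2
eef_pos: [0.4452, 0.2388, 0.0258]
ee_rot: [0.0, -0.038, 0.999, 0.0]
ft_force: [-0.8, -0.9, 0.1]
grip_width: 0.0423
grasp_force: 103.3
```

{"name": "drive_tool", "arguments": {
  "commands": [0,0,0,0,-0.1,0,0,0,0,-0.05,0,0,0,0,-0.02,0,0,0,0,0,0,0,0,0,0.01,0,0,0,0,0.02,0,0,0,0,0.03,0,0,0,0,0.04],
  "squeeze": 20
}}

```text
clock: 28.2
eef_pos: [0.4453, 0.2389, 0.0258]
ee_rot: [0.0, -0.038, 0.999, 0.0]
ft_force: [0.1, -0.2, 1.2]
grip_width: 0.0442
grasp_force: 0.0
```

```bash
python3 -c "
from h import *
s=st()
im=grab_frame('wrist');cv2.imwrite('pics/w7.png',im)
g=cv2.GaussianBlur(cv2.cvtColor(im,cv2.COLOR_BGR2GRAY),(5,5),0)
print(g[300:460:5,300]);print(g[300:460:5,340])"
```

```text
t 28.2 unit mm [-134.4  385.9   25.8] f [ 0.12 -0.2   1.19] m [-0.02  0.02  0.07] w 44.2 g 0.0 tilt 0.02 xang 4.37
[ 97  95  92  87  80 101 109  88  79  79  54  50  50  53  63  71  82  86
  92  96 100 102 102 102 101 108 148 155 131  15  14  17]
[142 141 139 140 139 145 143 143 136 114  62  51  51  55  71  85  99 105
 114  99 100 102 102 101 117 154 155 156 107  18  16  18]
```

{"name": "drive_tool", "arguments": {
  "commands": [0,0,0,0,0.1,0,0,0,0,0.3,0,0,0,0,0.6,0,0,0,0,0.6,0.01,0,0,0,0.6,0.01,0,-0.02,0,0.6,0.01,0,-0.05,0,0.6,0.01,0,-0.05,0,0.6,0.03,0,-0.05,0,0.6,0.03,0,-0.03,0,0.6,0,0,0,0,0.6,0,0,0,0,0.6]
}}

```text
clock: 29.75
eef_pos: [0.3454, 0.2312, 0.2252]
ee_rot: [-0.0, -0.038, 0.999, -0.0]
ft_force: [0.7, 0.0, -0.2]
grip_width: 0.0686
grasp_force: 0.0
```

```bash
python3 - <<'E'
from h import *
s=read_state();im=grab_frame("wrist");cv2.imwrite("pics/w8.png",im)
np.set_printoptions(precision=4,suppress=True);print(s["eef_pos"])
top=grab_frame("top");sc=grab_frame("scene")
for n,i in(("top",top),("scene",sc)): cv2.imwrite(f"pics/{n}8.png",i)
def blob(name,i,c0,r,s=None):
    # white tin blob around predicted top centre, find bright/low saturation brighter than galley
    p=proj(name,[c0],s)[0].astype(int);x0,y0=max(p[0]-r,0),max(p[1]-r,0);h=cv2.cvtColor(i,cv2.COLOR_BGR2HSV)[y0:p[1]+r,x0:p[0]+r]
    return p,h
c=np.array([.4945,.2425,.059])
p,h=blob("top",top,c,24)
print("top",p);v=h[...,2]; print(v[::3,::2])
E
```

```text
[0.3454 0.2312 0.2252]
top [186 254]
[[123 101  93 103 121 125 151 156 158 153 148 146 138 135 137 144 139 134
  127 107  95  86 101 105]
 [139  89  71  97 101 101 103 151 154 153 156 156 155 158 155 155 153 158
  149 148 150 140 134 145]
 [137  69  88 100 100 103 152 156 159 156 157 156 149 147 153 150 156 155
  155 157 158 158 160 157]
 [133  63  98 103 102 100 136 138 134 135 132 135 135 135 137 138 153 159
  158 158 159 158 158 159]
 [ 97  62  97  98 100 112 139 136 139 138 137 137 135 135 135 139 135 149
  152 155 156 158 159 158]
 [ 78  82  92  87  89 114 135 134 136 122 124 115 128 134 141 145 154 122
  149 155 128 121 119 121]
 [ 67  95  90  83  83 128 150 142 197 199 197 197 199 197 199 197 195 125
   63  79 102 102 101 103]
 [ 56  78  80  78  83 129 136 142 200 201 201 198 202 198 198 197 195 132
   64  73  99  99 102 102]
 [ 61  81  80  81  91 137 136 137 197 200 201 201 199 200 202 201 202 142
   63  69 102 100 100 101]
 [ 76  82  82  80 134 139 137 136 198 204 203 202 203 202 199 199 197 146
   64  68 102 100 100 100]
 [ 78  98  84  81 133 136 136 133 193 201 200 200 202 202 201 201 200 154
   64  63 103 103 102  99]
 [ 85  84  85  87 139 135 138 128 169 194 198 199 199 199 199 198 200 157
   66  67 102 105 106 101]
 [ 84  85  83  89 136 140 139 142 142 124 107  89  83  85  80  84  82  90
   96 139 151 152 154 160]
 [ 98 100  96 130 138 138 138 144 161 161 159 161 161 163 161 161 163 160
  160 161 159 159 158 159]
 [100 103 118 156 138 139 136 140 157 155 156 157 160 162 163 161 160 160
  160 161 161 162 163 161]
 [160 160 155 157 161 145 144 158 157 157 157 159 161 157 154 154 156 156
  156 157 160 161 161 163]]
```

```bash
python3 - <<'E'
from h import *
np.set_printoptions(precision=4,suppress=True)
s=read_state()
for n,r in(("top",24),("scene",26)):
    i=cv2.imread(f"pics/{n}8.png");p=proj(n,[[.4945,.2425,.059]])[0].astype(int);h=cv2.cvtColor(i,cv2.COLOR_BGR2HSV)[...,2]
    m=np.zeros_like(h);m[p[1]-r:p[1]+r,p[0]-r:p[0]+r]=(h[p[1]-r:p[1]+r,p[0]-r:p[0]+r]>182)*1
    k,l,stt,cen=cv2.connectedComponentsWithStats(m);j=1+stt[1:,4].argmax();ys,xs=np.nonzero(l==j)
    b=cv2.boxPoints(cv2.minAreaRect(np.c_[xs,ys].astype(np.float32)));X=onplane(n,b,np.full(4,.059))
    print(n,cen[j],stt[j]);print(X[:,:2],np.linalg.norm(np.roll(X,-1,0)-X,axis=1),X.mean(0))
E
```

```text
top [186.5655 255.0927] [178 246  18  19 313]
[[0.5138 0.2622]
 [0.5147 0.2239]
 [0.4747 0.2222]
 [0.4738 0.2604]] [0.0383 0.04   0.0382 0.0401] [0.4942 0.2422 0.059 ]
scene [273.8034 147.5513] [265 140  19  16 234]
[[0.4747 0.257 ]
 [0.5117 0.2605]
 [0.5126 0.2242]
 [0.4759 0.2209]] [0.0372 0.0363 0.0368 0.0361] [0.4937 0.2406 0.059 ]
```

The full tin stands upright at (0.494, 0.242), with both camera fits agreeing within 2 mm. Next I close the bin.

{"name": "drive_tool", "arguments": {
  "commands": [-0.012,-0.03,0,0,-1,-0.012,-0.055,0,0,-1,-0.012,-0.055,0,0,-1,-0.012,-0.055,0,0,-1,-0.012,-0.055,0,0,-1,-0.012,-0.055,0,0,-1,-0.012,-0.055,0,0,-1,0,-0.025,0,0,-1,0,0,0.05,0,-1,0,0,0.05,0,-1,0,0,0.015,0,-1,0,0,0,0,-1]
}}

```text
clock: 31.4
eef_pos: [0.4577, -0.1462, 0.1089]
ee_rot: [-0.002, -0.038, 0.999, 0.001]
ft_force: [-0.4, -0.6, 0.3]
grip_width: 0.0002
grasp_force: 0.0
```

```bash
python3 h.py
```

```text
t 31.4 unit mm [-150.6    1.   108.9] f [-0.36 -0.58  0.27] m [-0.01 -0.02  0.  ] w 0.2 g 0.0 tilt 0.22 xang 4.34
```

{"name": "drive_tool", "arguments": {
  "commands": [-0.012,0,0,0,-1,-0.01,0,0,0,-1,-0.005,0,0,0,-1,-0.003,0,-0.003,0,-1,-0.003,0,-0.004,0,-1,-0.003,0,-0.004,0,-1,-0.003,0,-0.003,0,-1,-0.003,0,-0.003,0,-1,0,0,0,0,-1]
}}

```text
clock: 32.52
eef_pos: [0.4999, -0.1431, 0.1283]
ee_rot: [-0.001, -0.038, 0.999, -0.0]
ft_force: [-8.2, -2.1, 5.3]
grip_width: 0.0003
grasp_force: 4.1
```

{"name": "drive_tool", "arguments": {
  "commands": [-0.003,0,-0.003,0,-1,-0.003,0,-0.003,0,-1,-0.003,0,-0.003,0,-1,-0.003,0,-0.003,0,-1,-0.003,0,-0.003,0,-1,-0.003,0,-0.002,0,-1,0,0,0,0,-1]
}}

```text
clock: 33.4
eef_pos: [0.5189, -0.1417, 0.1449]
ee_rot: [0.0, -0.038, 0.999, -0.0]
ft_force: [0.2, 0.0, -0.3]
grip_width: 0.0004
grasp_force: 0.0
```

```bash
python3 h.py
```

```text
t 33.4 unit mm [-89.3   1.  144.9] f [ 0.19  0.   -0.33] m [-0.   -0.02 -0.03] w 0.4 g 0.0 tilt 0.04 xang 4.38
```

{"name": "drive_tool", "arguments": {
  "commands": [-0.003,0,-0.002,0,-1,-0.003,0,-0.002,0,-1,-0.003,0,-0.001,0,-1,0,0,0,0,-1]
}}

```text
clock: 33.9
eef_pos: [0.5278, -0.1411, 0.1499]
ee_rot: [0.0, -0.038, 0.999, -0.0]
ft_force: [-1.2, -0.2, 1.0]
grip_width: 0.0002
grasp_force: 0.2
```

{"name": "drive_tool", "arguments": {
  "commands": [-0.003,0,0,0,-1,-0.002,0,0,0,-1,-0.002,0,0,0,-1,0,0,0,0,-1]
}}

```text
clock: 34.4
eef_pos: [0.5347, -0.1405, 0.1497]
ee_rot: [0.0, -0.038, 0.999, -0.0]
ft_force: [-0.6, -0.2, 0.9]
grip_width: 0.0001
grasp_force: 0.3
```

```bash
python3 h.py
```

```text
t 34.4 unit mm [-73.5   1.  149.7] f [-0.59 -0.23  0.95] m [ 0.03  0.05 -0.04] w 0.1 g 0.3 tilt 0.03 xang 4.37
```

Only a light force so far, so I keep pushing until it meets the stop.

{"name": "drive_tool", "arguments": {
  "commands": [-0.002,0,0,0,-1,-0.002,0,0,0,-1,0,0,0,0,-1]
}}

```text
clock: 34.78
eef_pos: [0.5349, -0.1403, 0.1495]
ee_rot: [-0.003, -0.038, 0.999, 0.0]
ft_force: [-26.7, -6.1, 18.1]
grip_width: 0.0001
grasp_force: 13.4
```

{"name": "drive_tool", "arguments": {
  "commands": [-0.001,0,0,0,-1,-0.001,0,0,0,-1,0,0,0,0,-1]
}}

```text
clock: 35.15
eef_pos: [0.5349, -0.1402, 0.1493]
ee_rot: [-0.005, -0.038, 0.999, 0.0]
ft_force: [-39.2, -9.9, 26.6]
grip_width: 0.0
grasp_force: 20.0
```

```bash
python3 h.py
```

```text
t 35.15 unit mm [-73.2   1.3 149.3] f [-39.21  -9.93  26.61] m [-1.52  5.94 -0.01] w 0.0 g 20.0 tilt 0.58 xang 4.38
```

{"name": "drive_tool", "arguments": {
  "commands": [0.003,0,0,0,-1,0.01,0,0,0,-1,0.03,0,0,0,-1,0.05,0,-0.04,0,-1,0.05,0,-0.06,0,-1,0.05,0,-0.06,0,-1,0,0,0,0,-1,0,0,0,0,-1]
}}

```text
clock: 36.15
eef_pos: [0.3693, -0.1532, 0.2846]
ee_rot: [0.001, -0.038, 0.999, -0.0]
ft_force: [-0.2, -0.2, -0.2]
grip_width: -0.0001
grasp_force: 0.0
```

```bash
python3 - <<'E'
from h import *
np.set_printoptions(precision=4,suppress=True)
st();i=grab_frame("top");j=grab_frame("scene");cv2.imwrite("pics/top9.png",i);cv2.imwrite("pics/scene9.png",j)
a=cv2.imread("pics/top0.png");sc0=cv2.imread("pics/scene0.png")
def blobs(name,im,box,z,thr):
    x0,y0,x1,y1=box;h=cv2.cvtColor(im,cv2.COLOR_BGR2HSV);m=np.zeros(im.shape[:2],np.uint8)
    m[y0:y1,x0:x1]=((h[y0:y1,x0:x1,2]>thr)&(h[y0:y1,x0:x1,1]<60))
    k,l,s,c=cv2.connectedComponentsWithStats(m)
    for q in range(1,k):
        if s[q,4]>60: print(name,s[q],c[q].round(1),u(onplane(name,[c[q]],[z])[0]).round(1))
for im in(a,i): blobs("top",im,(290,175,440,212),.101,170);print()
for im in(sc0,j): blobs("scene",im,(340,225,425,355),.101,170);print()
blobs("top",i,(160,228,212,282),.059,182)
# rim shift vs. start, and bystanders
for n,b,d in(("rim",(295,218,432,240),(a,i)),("sd",(325,250,345,330),(a,i)),("tape",(145,158,180,192),(a,i)),("foil?",(450,275,480,300),(a,i))):
    x0,y0,x1,y1=b;p,q=[cv2.cvtColor(t[y0:y1,x0:x1],cv2.COLOR_BGR2GRAY).astype(np.float32) for t in d]
    print(n,np.round(cv2.phaseCorrelate(p,q,cv2.createHanningWindow(p.shape[::-1],cv2.CV_32F)),2) if 0 else cv2.phaseCorrelate(p,q))
E
```

```text
t 36.15 unit mm [-239.3    0.6  284.6] f [-0.16 -0.23 -0.18] m [ 0.02  0.01 -0.  ] w -0.1 g 0.0 tilt 0.06 xang 4.35
top [386 189  20  11 199] [395.5 193.9] [ 18.8 -79.5 101. ]
top [351 190  20  12 205] [360.5 195.2] [ 19.9  -3.4 101. ]
top [310 193  19  11 184] [319.3 198.6] [ 17.   85.9 101. ]

top [351 190  19  14 230] [359.9 196.6] [ 16.8  -2.1 101. ]
top [315 194  14  11 132] [322.5 198.9] [ 16.2  79.1 101. ]

scene [357 240  16  20 200] [364.  249.8] [ 16.6  84.  101. ]
scene [372 281  18  23 252] [380.6 292.2] [ 19.3  -5.6 101. ]
scene [385 320  19  24 284] [394.4 331.3] [ 18.9 -82.  101. ]

scene [357 242  17  19 176] [364.5 252.6] [ 15.7  78.2 101. ]
scene [370 281  20  23 307] [379.2 292. ] [ 16.9  -4.3 101. ]

rim ((0.006548265803402842, 0.04251145673376655), 0.9348142936273858)
sd ((0.5448014037399549, -0.7543915256954179), 0.21303045690059663)
tape ((-0.0019592330465698637, 0.09372571669295127), 0.9896571948020546)
foil? ((0.012145411956849372, 0.7522456659530441), 0.8119406922658284)
```

```bash
python3 -c "
from plant import *
print(sign_off())"
```

```text
the job is handed in; nothing more can be done
None
```

The job is handed in at about 36 s: tin 1 was the full one (3.2 N) and stands upright on the galley floor, empty tins 2 and 3 are back in the bin's back row, and the bin is shut against its stop; the hand-in gave no verdict, the last camera check missed the galley tin (it had measured upright there earlier), and it could not confirm the screwdriver's position.

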